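Roll the gauge pin into the V-block and seat it against the end stop

ROBOT

A 6-joint arm with a two-finger parallel gripper is mounted at the origin on the work surface. World frame = base frame: x ahead of the robot, y to its left, z up, the work surface at z = 0. Lengths are in m, angles in rad, forces in N, time in s.
With the tool pointing down it reaches from about 0.275 to 0.825 m from the base axis. Payload 5.2 kg.
Tool frame: the origin (TCP) lies at the very end of the fingers, on their centre line; the grasp point (between the pads) lies 19 mm behind it; z points along the fingers, x is the direction in which the jaws open and shut, and the axes are right-handed (so a half turn about z gives the same grasp; the last joint's range is limited). The gripper opens to 93 mm and grips with 3 to 60 N. Pads are 15 mm wide; open, the fingers measure 128 mm over their backs; the gripper's body (75 mm by 188 mm) begins 65 mm behind the grasp point.
Start: joints at [-1.465, 0.259, 1.535, -0, 1.348, -0.203], TCP at [0.167, -0.524, 0.219] pointing down, gripper open.
Joint ranges: [-3.14, 3.14], [-0.91, 2.08], [0.19, 2.58], [-1.22, 4.36], [0.22, 2.71], [-3.12, 3.12]. Speed limits (rad/s): [2.57, 2.57, 3.14, 3.14, 3.14, 3.14].

INTERFACE

Orientations are given as a unit quaternion [x, y, z, w].
In Python, from cell import sensors, camera, get_calibration, ctrl, nets gives the robot as it stands.
- The arm moves only by the tool jog_arm, never from a script. Its argument "commands" is a list of rows, each a list of 3 entries, a list of its own where there are three numbers: the finger opening in mm, from 0 to 93, then the shift along the tool's x, y, z in mm, then the turn, a rotation vector about the tool's x, y, z in rad. A call has 1 to 10 rows; each row is the pose to reach, as a shift and turn from the pose commanded when the call began, along the tool's axes at that moment; what a row does not reach only later rows make up. A row lasts 1/12 s, in which the tool goes at most 41.7 mm and 7.16 degrees, less where a joint would pass 70% of its speed; a pose out of reach is approached as far as the arm can. A call with a gripper value outside its range is refused whole. The fingers move at their own pace and stop on an object; the grip force is fixed at half the most. Time passes only in rows, so rows that repeat a pose let the fingers close. It gives the time, the measured TCP pose, the force and the opening at its end, in the units of the state.
- sensors.observe(): the state, without advancing time (a new reading comes with each control period).
- camera(name): name is "scene" or "top" or "wrist"; returns (picture, depth): 480x640x3 uint8, blue, green, red; 480x640 float32, m along the optical axis (not along the pixel's ray), 0 where there is no reading.
- get_calibration(name): a dict with "fx", "fy", "cx", "cy" (pixels), "R" (3x3) and "t" (3): a world point X has camera coordinates R X + t. Camera axes: x right, y down, z forward; pixel columns grow to the right and rows downward; lengths in m; the calibration is good to about 2 mm. A picture is of the moment at which its call begins: read the wrist's pose just before it. get_calibration takes no time and is no camera call; for the wrist camera it gives the pose at the moment of the call.
- ctrl.hand_in(): hands the job in, once; it reports no verdict.
Trained networks look in the newest picture that a camera, given by its name, has taken for a name from the list of things; names that differ only in an ending like _2 or _b are one class to them, and where a whole thing is asked for, a point or a joint stands for the part that bears it (a point fixed in the world has none). Each returns a list of dicts, best first, with "conf" (0 to 1); they miss things now and then, are a little off and sometimes report something else, mostly with a low value. They report only what shows in the picture. A call takes as long as a camera call. They do not tell look-alikes from the thing itself.
- nets.spot_in(camera, target): "at" ([column, row] in pixels, amid what is visible of it).
- nets.tip_of(camera, target): "at" ([column, row] in pixels: a listed point, or the origin of a listed thing).
The state is a dict: "clock": time; "qpos": joint angles; "qvel": joint speeds; "joint_torque": joint torques, N m; "tool_pos": TCP position; "orientation": TCP orientation; "wrist_force": force on the tool from outside, world axes, zero at the start; "ft_torque": the same for the moment, N m; "opening": opening from 0.0 (shut) to 1.0 (fully open).
Only numpy, scipy, OpenCV 4.12 (cv2) and the standard library are available. Lean on these libraries where they do the work, as an engineer would, in place of code of your own. Each camera call takes 0.05 s, during which the arm holds its last target.

TASK

Using only a push of the fingers, roll the loose aluminium gauge pin across the bamboo platform by its side until it drops fully into the steel V-groove, then push it endwise along the groove until its end meets the red stop. Do not pick the pin up, leave the blue drawer button unpressed, and leave the carabiner, swivel, ascender, dish, descender and ring gauge where they are.

Things in the scene. Friction and masses are not known exactly. Their poses are not given: they have to be found in the camera images.
- station: Fixed bamboo platform, flat top 45 mm above the table, spanning x -155 to +125 mm and y -175 to +175 mm from its origin, which lies at table height. x: the direction in which the pin must roll; y: along the V-groove towards the red stop; z up. A lip 7 mm high runs along the front edge (x -155 to -147 mm), above a drawer front
- v_line (a point): Point on the line where a seated pin's axis lies (station x 50, y 0, z 52.2 mm), axes as the station. Below it runs a steel 90-degree V-groove, from y -140 mm to the stop, its bottom 14 mm below the platform top. Near flank: starts flush with the top at station x 36 mm; far flank rises to 12 mm above the top at x 76 mm, the block behind is that high to x 90 mm
- stop_face (a point): Point on that same line at the face of the red stop (station y 75 mm), axes as the station. The stop is a plate across the groove, 10 mm thick (y 75 to 85 mm), x 24 to 90 mm, its top 26 mm above the platform top. The dropped-in pin lies 5 to 60 mm short of it and slides along the groove under 1 to 5 N
- pin: Loose aluminium round bar, 30 mm diameter, 120 mm long, about 0.24 kg, red stripe along it, two dark rings. Origin at its centre; own y is the bar's axis (at first along station y, skewed up to 0.25 rad), x and z turn as it rolls. It starts on the platform 80 to 125 mm short of the V's bottom line, free to roll; centre 60 mm above the table, 52.2 mm when seated
- drawer_button (a joint): Blue push button of 25 mm diameter in a raised black collar (outer diameter 34 mm, 7 mm above the platform) at station x = -105 mm, y = +135 mm: travel in m, 0 = not pressed, 0.004 = fully pressed
- carabiner: Gold locking carabiner lying on the table to the right (-y) of the platform, 110 x 75 mm, 16 mm high. Origin at its centre on the table
- swivel: Grey zinc swivel lying on the platform's front right corner, 80 x 38 mm, 22 mm high. Origin at its centre, on the platform
- ascender: Black rope ascender with toothed steel cam, lying on the table to the left (+y) of the platform, 200 x 75 mm, 26 mm high. Origin near its centre on the table
- dish: White porcelain dish, 60 mm across, 22 mm high, standing on the platform's far left corner behind the red stop. Origin at the centre of its underside
- descender: Blue figure-of-eight descender lying on the table to the right (-y) of the platform's far part, 114 x 72 mm, 12 mm high. Origin near its centre on the table
- ring_gauge: Steel ring gauge, 64 mm outside, 44 mm inside, 18 mm high, on the table to the left (+y) of the platform's far part. Origin at the centre of its underside
There are look-alikes about, which are no part of the job. Leave any green or pink look-alike of the pin alone.

How it is judged:
By the outcome, as a careful person would: the job done as asked, in the order asked, and still so for the second after the job is handed in, with the robot touching nothing.
It also fails if it takes over 51 s, if anything falls off the work surface, if the arm or the gripper's body presses on something with over 40 N, if the wrist force passes 120 N, or if a joint passes its speed limit or range.

## Working session

There is one attempt and no reset: what is moved stays moved. The work goes in short steps, Python scripts to look and compute and a tool call to move; the robot and the scene stay as the last step left them, time stands still between calls to the robot, and variables do not carry over. Pictures are saved under pics/ and viewed, and the job is handed in when it is done.

Besides the shell and the picture viewer there is one more tool, called after "Call:" as name(argument=value, ...) on one line, values as JSON. jog_arm: Moves the arm, as the interface text tells. Its arguments: {"type":"object","properties":{"commands":{"type":"array","items":{"type":"array"}}},"required":["commands"]}

```bash
mkdir -p pics; ls; cat > h.py <<'E'
import numpy as np, cv2
from scipy.spatial.transform import Rotation as Rot
from cell import sensors, camera, get_calibration, ctrl, nets
def ray(cal,uv):
    R=np.array(cal["R"]);t=np.array(cal["t"])
    d=R.T@np.array([(uv[0]-cal["cx"])/cal["fx"],(uv[1]-cal["cy"])/cal["fy"],1.])
    return -R.T@t,d
def onz(cal,uv,z):
    c,d=ray(cal,uv); return c+d*(z-c[2])/d[2]
def proj(cal,X):
    p=np.array(cal["R"])@np.array(X)+np.array(cal["t"])
    return [cal["fx"]*p[0]/p[2]+cal["cx"],cal["fy"]*p[1]/p[2]+cal["cy"]]
E
python3 - <<'E'
from h import *
s=sensors.observe();print(s["clock"],s["tool_pos"],s["orientation"],s["opening"])
for n in("top","scene"):
    im,d=camera(n);cv2.imwrite(f"pics/{n}0.png",im);np.save(f"pics/{n}0d.npy",d)
    cal=get_calibration(n);print(n,cal["fx"],-np.array(cal["R"]).T@np.array(cal["t"]))
    for t in("pin","station","v_line","stop_face"):
        for f in(nets.spot_in,nets.tip_of):
            try: print(t,f.__name__,[(np.round(r["at"]).tolist(),round(r["conf"],2)) for r in f(n,t)][:4])
            except Exception as e: print(t,e)
print(sensors.observe()["clock"])
E
```

```text
pics
0.0 [ 0.16711624 -0.52342726  0.21782697] [ 8.07447287e-01 -5.89939030e-01 -6.13880675e-04 -6.65478576e-04] 0.9980850607197461
top 470.38896376255826 [0.40235868 0.00400356 0.90128901]
pin call [([478.0, 360.0], 0.89), ([409.0, 252.0], 0.74), ([218.0, 371.0], 0.6)]
pin call [([217.0, 372.0], 0.98), ([472.0, 359.0], 0.91), ([411.0, 250.0], 0.56)]
station call [([394.0, 221.0], 0.84)]
station call [([391.0, 218.0], 0.66)]
v_line call [([390.0, 222.0], 0.69)]
v_line call [([392.0, 185.0], 0.94)]
stop_face call [([391.0, 222.0], 0.68)]
stop_face call [([349.0, 184.0], 0.82)]
scene 619.5375017084922 [ 1.36514411 -0.46045704  0.99295971]
pin call [([180.0, 241.0], 0.72), ([383.0, 239.0], 0.65), ([256.0, 256.0], 0.62), ([345.0, 172.0], 0.56)]
pin call [([347.0, 175.0], 0.94), ([258.0, 258.0], 0.88), ([179.0, 242.0], 0.81)]
station call [([281.0, 290.0], 0.87)]
station call [([424.0, 276.0], 0.66), ([284.0, 291.0], 0.64), ([379.0, 237.0], 0.34)]
v_line call [([281.0, 291.0], 0.58)]
v_line call [([293.0, 290.0], 0.67), ([144.0, 318.0], 0.34)]
stop_face call [([282.0, 289.0], 0.77)]
stop_face call [([327.0, 280.0], 0.8)]
0.9
```

View pics/top0.png

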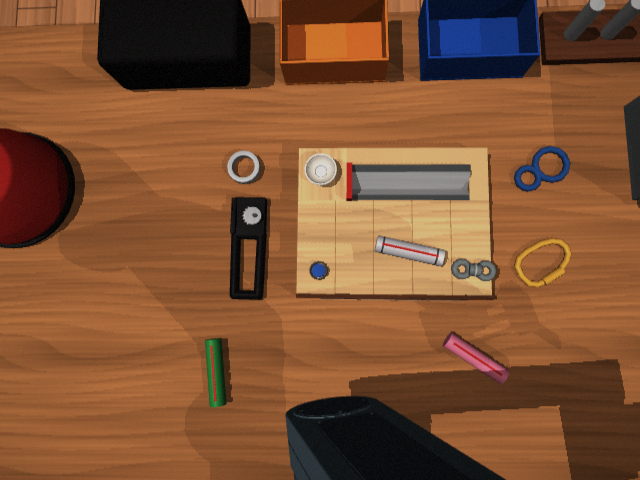

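View pics/scene0.png

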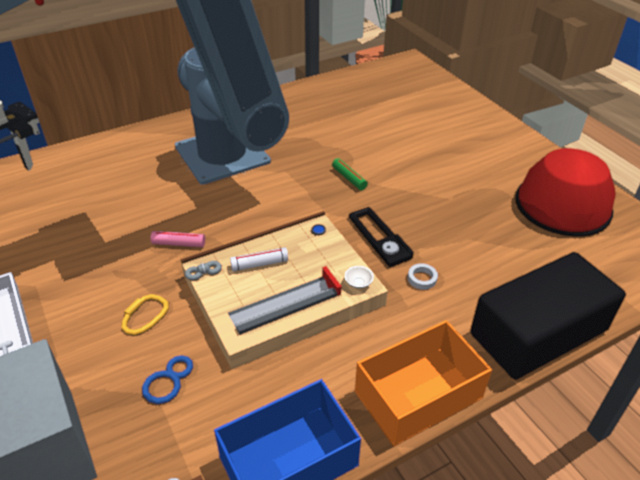

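The top view shows three pin-like things: pink at (476,358), green at (216,372) and silver with a red stripe and two dark rings on the platform at (411,251). By the description the silver one is the pin. I'll check it in a crop and measure the geometry.

```bash
python3 - <<'E'
from h import *
im=cv2.imread("pics/top0.png");d=np.load("pics/top0d.npy");cal=get_calibration("top")
cv2.imwrite("pics/crop0.png",cv2.resize(im[140:305,285:505],None,fx=3.5,fy=3.5,interpolation=cv2.INTER_CUBIC))
v,u=np.mgrid[0:480,0:640]
R=np.array(cal["R"]);t=np.array(cal["t"])
P=np.stack([(u-cal["cx"])/cal["fx"]*d,(v-cal["cy"])/cal["fy"]*d,d],-1)
W=(P-t)@R; ok=d>0
# platform top
m=ok&(abs(W[...,2]-0.045)<0.003)&(u>290)&(u<505)&(v>140)&(v<305)
print("plat z",np.median(W[...,2][m]))
r=cv2.minAreaRect(W[m][:,:2].astype(np.float32)*1000);print("rect",r)
# pin
m=ok&(W[...,2]>0.056)&(u>368)&(u<452)&(v>228)&(v<275)
Q=W[m];print("pin n",len(Q),Q.max(0),Q.min(0))
r=cv2.minAreaRect(Q[:,:2].astype(np.float32)*1000);print("pin rect",r)
q=Q[:,:2]-Q[:,:2].mean(0);print("centroid",Q.mean(0),"axis",np.linalg.svd(q,full_matrices=0)[2][0])
# stop
m=ok&(W[...,2]>0.065)&(u>335)&(u<365)&(v>155)&(v<210);
print("stop",W[m].min(0),W[m].max(0),m.sum(),cv2.minAreaRect(W[m][:,:2].astype(np.float32)*1000))
for n,uv in dict(TL=(298,149),TR=(488,149),BR=(493,294),BL=(297,294)).items(): print(n,onz(cal,uv,.045))
for n,uv in dict(stop=(349,184),vline=(392,185)).items(): print(n,onz(cal,uv,.052))
for n in("top",):
  for t in("swivel","drawer_button","dish","ring_gauge"):
    a=[x["at"] for x in nets.tip_of(n,t)[:1]]
    if a: print(t,a,onz(cal,a[0],.045))
E
```

```text
plat z 0.0446889079756663
rect ((534.7642822265625, -83.20283508300781), (350.44256591796875, 281.5930480957031), 88.70692443847656)
pin n 1158 [ 0.50797478 -0.04845419  0.07874618] [ 0.4524999  -0.16934066  0.0575144 ]
pin rect ((480.2037658691406, -109.1912612915039), (120.4073257446289, 29.9661808013916), 76.49041748046875)
centroid [ 0.47902838 -0.10892821  0.07133303] axis [0.23617922 0.97170951]
stop [ 0.57553394 -0.00907939  0.06586856] [0.6419001  0.01842201 0.0748679 ] 184 ((608.904296875, 5.165085792541504), (27.25800895690918, 66.30980682373047), 88.92825317382812)
TL [0.67619775 0.08971842 0.045     ]
TR [ 0.66691763 -0.26290191  0.045     ]
BR [ 0.40064823 -0.2574374   0.045     ]
BL [0.40504459 0.09300724 0.045     ]
stop [ 0.60500726 -0.00487669  0.052     ]
vline [ 0.60133112 -0.08358841  0.052     ]
swivel [[471.5, 266.0]] [ 0.45108031 -0.22207495  0.045     ]Traceback (most recent call last):
  File "<stdin>", line 24, in <module>
ValueError: it knows: ascender, carabiner, descender, dish, pin, ring_gauge, station, stop_face, swivel, v_line
```

View pics/crop0.png

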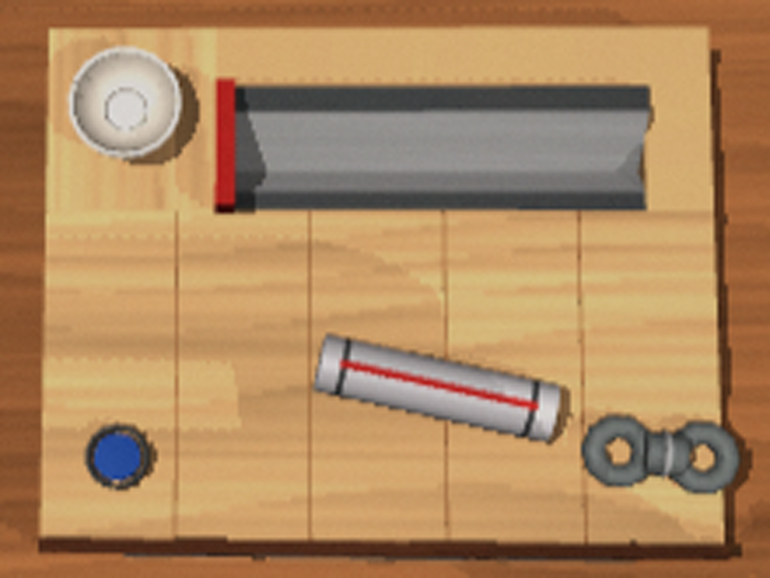

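The crop shows the silver pin with red stripe and dark rings, about 0.21 rad skewed, so that's the one. The swivel's left ring is about 20 px right of the pin, the button is at lower left, and the red stop at the groove's left end. Next is a helper for the moves.

```bash
cat >> h.py <<'E'
YAW=-0.0235; ORG=np.array([0.5498,-0.0836,0.])
RS=Rot.from_euler("z",YAW)
def st(p): return RS.inv().apply(np.array(p)-ORG)
def go(x,y,z):
    "station coords m -> shift in tool axes mm, turn"
    s=sensors.observe();R=Rot.from_quat(s["orientation"])
    T=Rot.from_matrix(RS.as_matrix()@np.array([[0,-1,0],[-1,0,0],[0,0,-1.]]))
    p=ORG+RS.apply([x,y,z])
    return np.round(R.inv().apply(p-s["tool_pos"])*1000,1), np.round((R.inv()*T).as_rotvec(),4), np.round(p,4)
E
python3 - <<'E'
from h import *
print(st([.4802,-.1092,.06]),go(-.125,-.027,.13),go(-.125,-.027,.049))
E
```

```text
[-0.06897924 -0.02722838  0.06      ] (array([-318.5, -371.4,   88.7]), array([-0.    ,  0.    ,  0.3323]), array([ 0.4242, -0.1077,  0.13  ])) (array([-318.5, -371.4,  169.7]), array([-0.    ,  0.    ,  0.3323]), array([ 0.4242, -0.1077,  0.049 ]))
```

Call:
jog_arm(commands=[[60, [-318, -371, 89], [0, 0, 0.332]], [60, [-318, -371, 89], [0, 0, 0.332]], [60, [-318, -371, 89], [0, 0, 0.332]], [60, [-318, -371, 89], [0, 0, 0.332]], [60, [-318, -371, 89], [0, 0, 0.332]], [60, [-318, -371, 89], [0, 0, 0.332]], [60, [-318, -371, 89], [0, 0, 0.332]], [60, [-318, -371, 89], [0, 0, 0.332]], [60, [-318, -371, 89], [0, 0, 0.332]], [60, [-318, -371, 89], [0, 0, 0.332]]])

```text
clock: 1.78
tool_pos: [0.3834, -0.1736, 0.144]
orientation: [-0.699, 0.715, -0.001, 0.0]
wrist_force: [1.6, -0.6, 0.5]
opening: 0.649
```

```bash
python3 - <<'E'
from h import *
print(st(sensors.observe()["tool_pos"]),go(-.125,-.027,.1))
E
```

```text
[-0.16427204 -0.09384104  0.14404311] (array([-66.9, -39.2,  44. ]), array([-0.0009, -0.0007, -0.0002]), array([ 0.4242, -0.1077,  0.1   ]))
```

Call:
jog_arm(commands=[[60, [-60, -35, 30], [0, 0, 0]], [60, [-60, -35, 30], [0, 0, 0]], [60, [-60, -35, 30], [0, 0, 0]], [60, [-60, -35, 30], [0, 0, 0]], [60, [-60, -35, 30], [0, 0, 0]], [60, [-60, -35, 30], [0, 0, 0]]])

```text
clock: 2.28
tool_pos: [0.4191, -0.1173, 0.1146]
orientation: [-0.698, 0.716, -0.001, -0.0]
wrist_force: [-1.0, 0.8, 0.6]
opening: 0.646
```

```bash
python3 - <<'E'
from h import *
print(st(sensors.observe()["tool_pos"]),go(-.125,-.027,.051))
for n in("top","wrist"):
    im,d=camera(n);cv2.imwrite(f"pics/{n}1.png",im if n=="wrist" else cv2.resize(im[140:305,285:505],None,fx=3.5,fy=3.5))
cal=get_calibration("wrist")
v,u=np.mgrid[0:480,0:640]
W=(np.stack([(u-cal["cx"])/cal["fx"]*d,(v-cal["cy"])/cal["fy"]*d,d],-1)-np.array(cal["t"]))@np.array(cal["R"])
S=RS.inv().apply((W-ORG).reshape(-1,3)).reshape(W.shape);np.save("pics/S.npy",S)
m=(d>0)&(abs(S[...,2]-.045)<.002)&(abs(S[...,0])<.12);print("plat",np.median(S[...,2][m]))
E
```

```text
[-0.129841   -0.03677408  0.11460387] (array([-9.8, -4.8, 63.6]), array([-0.0009, -0.001 , -0.0008]), array([ 0.4242, -0.1077,  0.051 ]))
plat 0.04373795171622139
```

View pics/wrist1.png

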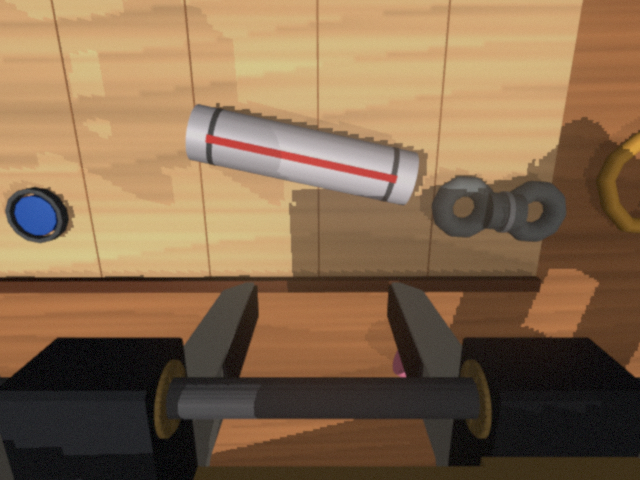

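View pics/top1.png

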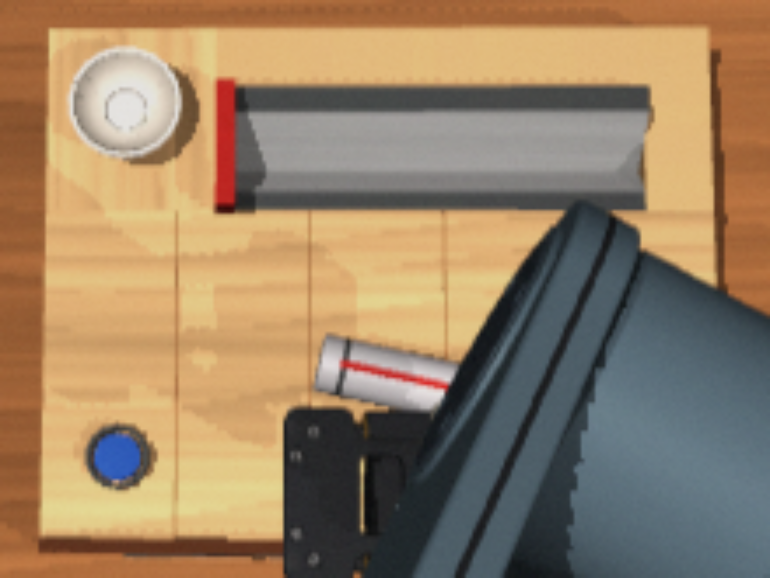

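The wrist view shows the pin at about (303,155), the swivel's ring at (462,207), and the fingers still short of the pin and over the lip. I'll shift to centre and descend behind the pin.

Call:
jog_arm(commands=[[60, [-10, -6, 0], [0, 0, 0]], [60, [-10, -6, 0], [0, 0, 0]], [60, [-10, -6, 25], [0, 0, 0]], [60, [-10, -6, 45], [0, 0, 0]], [60, [-10, -6, 58], [0, 0, 0]], [60, [-10, -6, 62], [0, 0, 0]], [60, [-10, -6, 62], [0, 0, 0]]])

```text
clock: 2.97
tool_pos: [0.4243, -0.1066, 0.0514]
orientation: [-0.698, 0.716, 0.001, -0.0]
wrist_force: [-0.7, -0.6, 1.1]
opening: 0.648
```

```bash
python3 - <<'E'
from h import *
print(st(sensors.observe()["tool_pos"]),go(-.05,-.027,.051))
im,d=camera("wrist");cv2.imwrite(f"pics/wrist2.png",im)
E
```

```text
[-0.12488892 -0.02597197  0.05135121] (array([  1. , -74.9,   0.2]), array([ 0.0018,  0.0008, -0.0008]), array([ 0.4992, -0.1094,  0.051 ]))
```

View pics/wrist2.png

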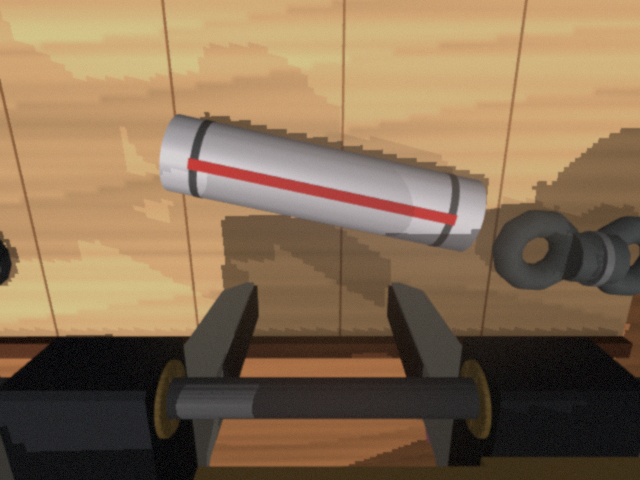

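The wrist view shows the right finger behind the pin's trailing end, clear of the swivel at (530,250). I'll push slowly in station +x (tool −y).

Call:
jog_arm(commands=[[60, [0, -4, 0], [0, 0, 0]], [60, [0, -8, 0], [0, 0, 0]], [60, [0, -12, 0], [0, 0, 0]], [60, [0, -16, 0], [0, 0, 0]], [60, [0, -19, 0], [0, 0, 0]], [60, [0, -22, 0], [0, 0, 0]], [60, [0, -25, 0], [0, 0, 0]], [60, [0, -28, 0], [0, 0, 0]], [60, [0, -31, 0], [0, 0, 0]], [60, [0, -34, 0], [0, 0, 0]]])

```text
clock: 3.85
tool_pos: [0.4594, -0.1069, 0.0519]
orientation: [-0.699, 0.715, 0.0, -0.0]
wrist_force: [-0.4, -0.3, 0.7]
opening: 0.646
```

```bash
python3 - <<'E'
from h import *
print(st(sensors.observe()["tool_pos"]))
im,d=camera("wrist");cv2.imwrite(f"pics/wrist3.png",im)
E
```

```text
[-0.08977804 -0.02546514  0.05192957]
```

View pics/wrist3.png

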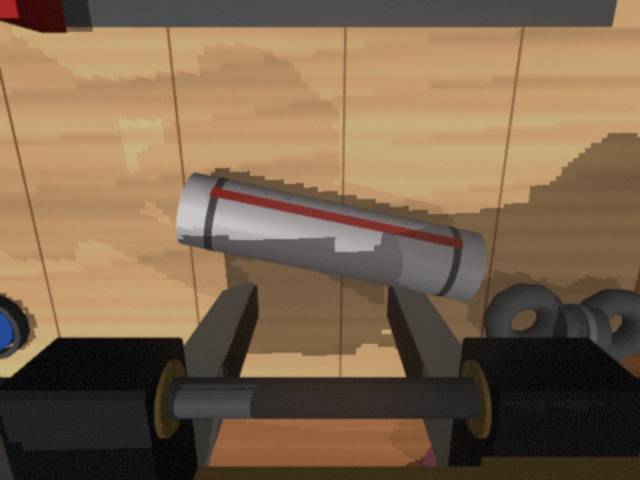

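The pin has begun to roll: the stripe has moved forward and the skew is slightly less. Continuing.

Call:
jog_arm(commands=[[60, [0, -3, 0], [0, 0, 0]], [60, [0, -6, 0], [0, 0, 0]], [60, [0, -9, 0], [0, 0, 0]], [60, [0, -12, 0], [0, 0, 0]], [60, [0, -15, 0], [0, 0, 0]], [60, [0, -18, 0], [0, 0, 0]], [60, [0, -21, 0], [0, 0, 0]], [60, [0, -24, 0], [0, 0, 0]], [60, [0, -27, 0], [0, 0, 0]], [60, [0, -30, 0], [0, 0, 0]]])

```text
clock: 4.73
tool_pos: [0.4895, -0.1077, 0.052]
orientation: [-0.699, 0.715, 0.0, -0.0]
wrist_force: [-0.6, -0.8, 0.7]
opening: 0.644
```

```bash
python3 - <<'E'
from h import *
print(st(sensors.observe()["tool_pos"]))
im,d=camera("wrist");cv2.imwrite(f"pics/wrist4.png",im)
E
```

```text
[-0.05972156 -0.02552545  0.05197004]
```

View pics/wrist4.png

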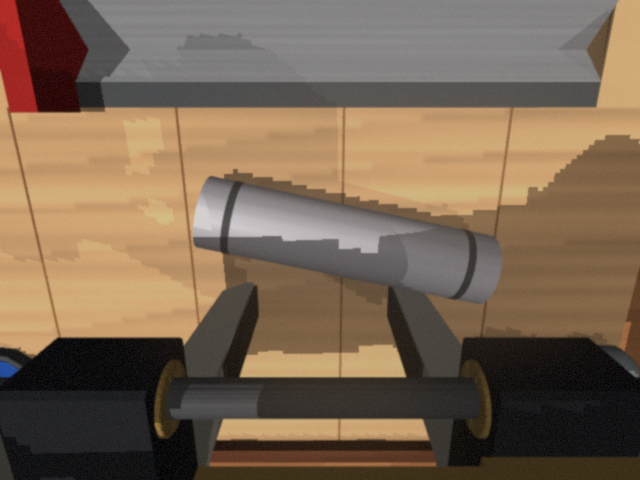

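The pin rolls true but keeps about 0.19 rad skew and drifts to −y, as it should when pushed perpendicular to its axis. The flanks should square it. I'll continue while following the drift (tool +x = station −y).

Call:
jog_arm(commands=[[60, [2, -3, 0], [0, 0, 0]], [60, [4, -6, 0], [0, 0, 0]], [60, [6, -9, 0], [0, 0, 0]], [60, [8, -12, 0], [0, 0, 0]], [60, [10, -15, 0], [0, 0, 0]], [60, [12, -18, 0], [0, 0, 0]], [60, [13, -21, 0], [0, 0, 0]], [60, [14, -24, 0], [0, 0, 0]], [60, [15, -27, 0], [0, 0, 0]], [60, [16, -30, 0], [0, 0, 0]]])

```text
clock: 5.62
tool_pos: [0.5191, -0.1245, 0.052]
orientation: [-0.699, 0.715, 0.0, -0.0]
wrist_force: [-0.8, -0.2, -0.1]
opening: 0.647
```

```bash
python3 - <<'E'
from h import *
print(st(sensors.observe()["tool_pos"]))
im,d=camera("wrist");cv2.imwrite(f"pics/wrist5.png",im)
E
```

```text
[-0.0297428  -0.04156469  0.05197518]
```

View pics/wrist5.png

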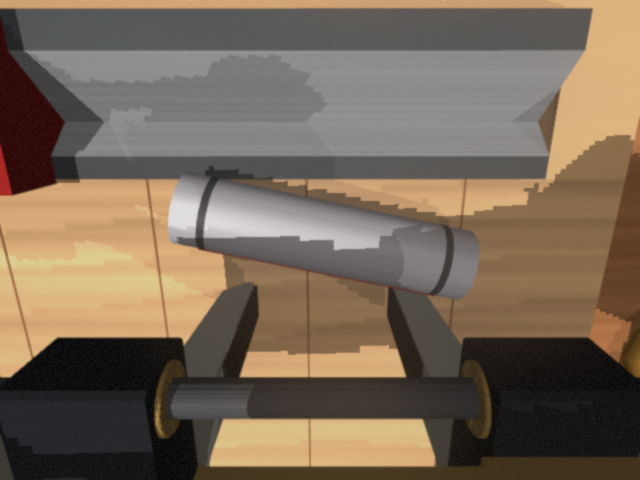

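Call:
jog_arm(commands=[[60, [1, -3, 0], [0, 0, 0]], [60, [2, -6, 0], [0, 0, 0]], [60, [3, -9, 0], [0, 0, 0]], [60, [4, -12, 0], [0, 0, 0]], [60, [5, -15, 0], [0, 0, 0]], [60, [6, -18, 0], [0, 0, 0]], [60, [7, -20, 0], [0, 0, 0]], [60, [7, -22, 0], [0, 0, 0]], [60, [7, -24, 0], [0, 0, 0]], [60, [7, -26, 0], [0, 0, 0]]])

```text
clock: 6.5
tool_pos: [0.5447, -0.132, 0.0519]
orientation: [-0.699, 0.715, 0.0, -0.0]
wrist_force: [-0.5, 0.4, 0.7]
opening: 0.646
```

```bash
python3 - <<'E'
from h import *
print(st(sensors.observe()["tool_pos"]))
im,d=camera("wrist");cv2.imwrite(f"pics/wrist6.png",im)
E
```

```text
[-0.00391355 -0.04846581  0.0519475 ]
```

View pics/wrist6.png

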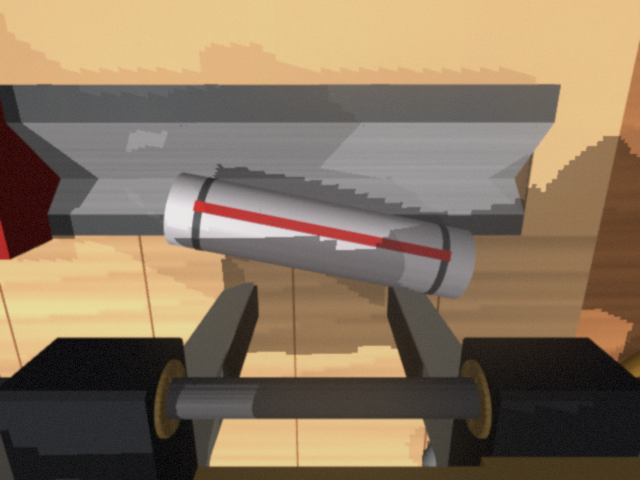

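Call:
jog_arm(commands=[[60, [0, -2, 0], [0, 0, 0]], [60, [0, -4, 0], [0, 0, 0]], [60, [0, -6, 0], [0, 0, 0]], [60, [0, -8, 0], [0, 0, 0]], [60, [0, -10, 0], [0, 0, 0]], [60, [0, -12, 0], [0, 0, 0]], [60, [0, -14, 0], [0, 0, 0]], [60, [0, -16, 0], [0, 0, 0]]])

```text
clock: 7.22
tool_pos: [0.5609, -0.1324, 0.052]
orientation: [-0.699, 0.715, -0.0, 0.0]
wrist_force: [0.5, 0.2, 0.0]
opening: 0.648
```

```bash
python3 - <<'E'
from h import *
print(st(sensors.observe()["tool_pos"]))
im,d=camera("wrist");cv2.imwrite(f"pics/wrist7.png",im)
E
```

```text
[ 0.01223973 -0.04851382  0.05197932]
```

View pics/wrist7.png

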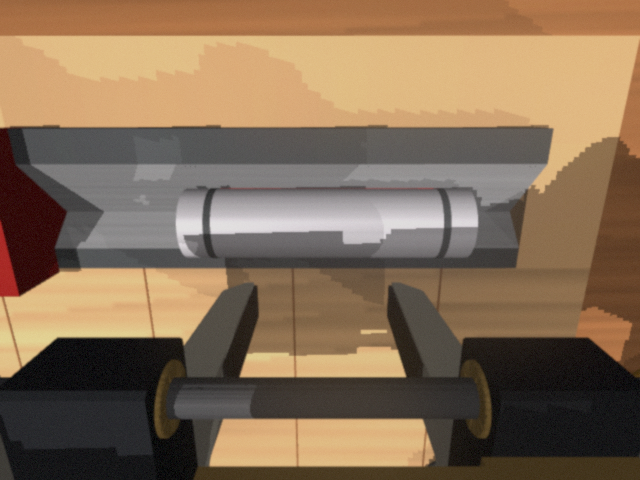

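The wrist view shows the pin seated straight in the V, with its ends at columns 177 and 478. Measuring it.

```bash
cat >> h.py <<'E'
def cloud(n):
    im,d=camera(n);cal=get_calibration(n)
    v,u=np.mgrid[0:480,0:640]
    W=(np.stack([(u-cal["cx"])/cal["fx"]*d,(v-cal["cy"])/cal["fy"]*d,d],-1)-np.array(cal["t"]))@np.array(cal["R"])
    return im,d,RS.inv().apply((W-ORG).reshape(-1,3)).reshape(W.shape)
E
python3 - <<'E'
from h import *
im,d,S=cloud("wrist")
m=(d>0)&(abs(S[...,2]-.045)<.003)&(S[...,0]<.02)&(S[...,0]>-.05); print("plat",np.median(S[...,2][m]))
v,u=np.mgrid[0:480,0:640]
m=(d>0)&(S[...,2]>.060)&(v>170)&(v<280)&(u>100)&(u<500)
Q=S[m];print(len(Q),np.percentile(Q,[0.5,50,99.5],0))
for lo in (180,260,400,455):
    k=m&(u>=lo)&(u<lo+20); print(lo,S[...,2][k].max(),np.median(S[...,0][k]))
print(proj(get_calibration("wrist"),ORG+RS.apply([.05,.075,.0522])),S[190:260:10,20,:])
E
```

```text
plat 0.04349876022869069
16179 [[ 0.03878351 -0.10979508  0.06007817]
 [ 0.05221399 -0.05029256  0.0644184 ]
 [ 0.06234712  0.00905475  0.06684591]]
180 0.06717531247746092 0.05236501297624757
260 0.06728200440876402 0.05213197839943791
400 0.06713330031874523 0.0520669289603798
455 0.06702331265263012 0.05253079690615822
[np.float64(35.8800900013386), np.float64(224.94765022586307)] [[0.06597111 0.07552257 0.05592556]
 [0.06207532 0.07540952 0.05728704]
 [0.05813953 0.0754493  0.05845184]
 [0.05402607 0.0760052  0.05896562]
 [0.05044126 0.07504025 0.06139617]
 [0.0462626  0.07570248 0.06178469]
 [0.04229951 0.07577128 0.06291826]]
```

The pin is seated: its top is 67.2 mm high along the whole length, it spans y −110 to +9.5, and the stop face is at y 75. Next: lift, go behind the −y end, close the fingers.

```bash
python3 - <<'E'
from h import *
print(go(.051,-.142,.1),go(.051,-.142,.049))
E
```

```text
(array([ 93.5, -38.6, -48. ]), array([-0.0003, -0.0001,  0.0004]), array([ 0.5974, -0.2268,  0.1   ])) (array([ 93.5, -38.6,   3. ]), array([-0.0003, -0.0001,  0.0004]), array([ 0.5974, -0.2268,  0.049 ]))
```

Call:
jog_arm(commands=[[60, [0, 2, -25], [0, 0, 0]], [60, [0, 2, -48], [0, 0, 0]], [0, [20, -5, -50], [0, 0, 0]], [0, [50, -20, -50], [0, 0, 0]], [0, [80, -36, -50], [0, 0, 0]], [0, [94, -39, -48], [0, 0, 0]], [0, [94, -39, -48], [0, 0, 0]], [0, [94, -39, -48], [0, 0, 0]], [0, [94, -39, -48], [0, 0, 0]], [0, [94, -39, -48], [0, 0, 0]]])

```text
clock: 8.15
tool_pos: [0.5968, -0.2257, 0.0998]
orientation: [-0.699, 0.715, 0.001, -0.0]
wrist_force: [-0.4, -0.3, 0.4]
opening: 0.121
```

```bash
python3 - <<'E'
from h import *
print(sensors.observe()["opening"],st(sensors.observe()["tool_pos"]),go(.051,-.142,.049))
im,d,S=cloud("wrist");cv2.imwrite(f"pics/wrist8.png",im)
E
```

```text
0.12077657301992473 [ 0.05031454 -0.14095528  0.09979425] (array([ 1.1, -0.7, 50.8]), array([0.0011, 0.0009, 0.0012]), array([ 0.5974, -0.2268,  0.049 ]))
```

View pics/wrist8.png

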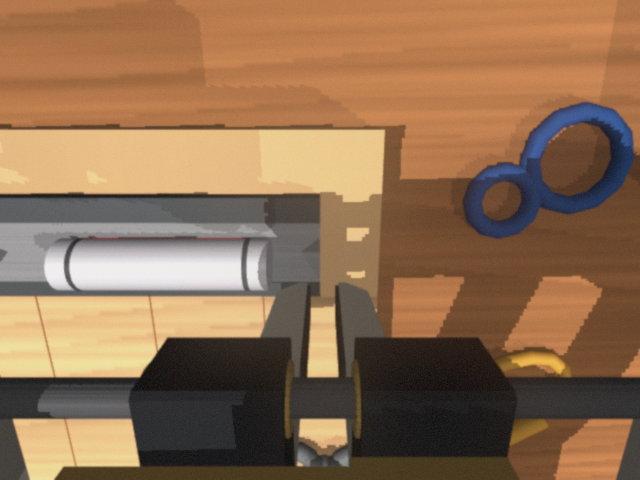

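The pin still lies in the groove; its right end is at (268,265) and the fingers are beyond it. Closing and descending.

Call:
jog_arm(commands=[[0, [2, -1, 0], [0, 0, 0]], [0, [2, -1, 0], [0, 0, 0]], [0, [2, -1, 10], [0, 0, 0]], [0, [2, -1, 25], [0, 0, 0]], [0, [2, -1, 40], [0, 0, 0]], [0, [2, -1, 48], [0, 0, 0]], [0, [2, -1, 51], [0, 0, 0]], [0, [2, -1, 51], [0, 0, 0]]])

```text
clock: 8.87
tool_pos: [0.5978, -0.2288, 0.0478]
orientation: [-0.699, 0.715, 0.001, -0.0]
wrist_force: [0.4, -0.5, 0.7]
opening: 0.006
```

```bash
python3 - <<'E'
from h import *
print(st(sensors.observe()["tool_pos"]),sensors.observe()["wrist_force"])
im,d,S=cloud("wrist");cv2.imwrite(f"pics/wrist9.png",im)
E
```

```text
[ 0.05137506 -0.14404777  0.04777745] [ 0.3571599  -0.45939652  0.67899346]
```

View pics/wrist9.png

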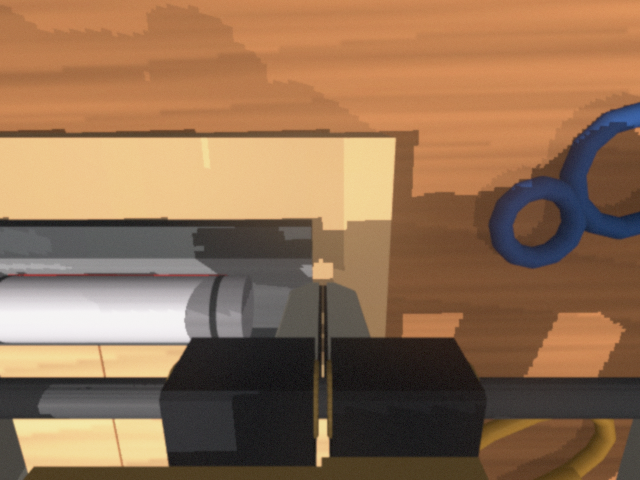

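Call:
jog_arm(commands=[[0, [-5, 0, 0], [0, 0, 0]], [0, [-10, 0, 0], [0, 0, 0]], [0, [-14, 0, 0], [0, 0, 0]], [0, [-18, 0, 0], [0, 0, 0]], [0, [-22, 0, 0], [0, 0, 0]], [0, [-26, 0, 0], [0, 0, 0]], [0, [-30, 0, 0], [0, 0, 0]], [0, [-34, 0, 0], [0, 0, 0]], [0, [-38, 0, 0], [0, 0, 0]], [0, [-42, 0, 0], [0, 0, 0]]])

```text
clock: 9.75
tool_pos: [0.5998, -0.1877, 0.0495]
orientation: [-0.699, 0.715, -0.001, -0.0]
wrist_force: [-0.3, -4.9, 3.1]
opening: 0.004
```

```bash
python3 - <<'E'
from h import *
print(st(sensors.observe()["tool_pos"]),sensors.observe()["wrist_force"])
im,d,S=cloud("wrist");cv2.imwrite(f"pics/wrist10.png",im)
E
```

```text
[ 0.05243768 -0.10286286  0.0494994 ] [-0.25658452 -4.8563934   3.11683997]
```

View pics/wrist10.png

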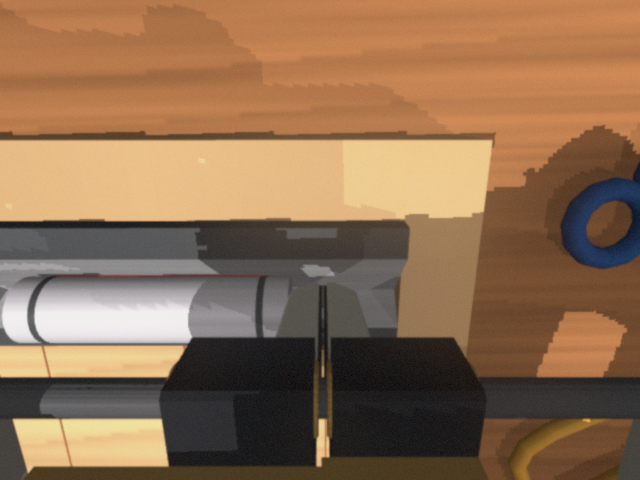

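The pin is sliding with 4.9 N on the wrist. Continuing.

Call:
jog_arm(commands=[[0, [-4, 0, 0], [0, 0, 0]], [0, [-8, 0, 0], [0, 0, 0]], [0, [-12, 0, 0], [0, 0, 0]], [0, [-16, 0, 0], [0, 0, 0]], [0, [-20, 0, 0], [0, 0, 0]], [0, [-24, 0, 0], [0, 0, 0]], [0, [-28, 0, 0], [0, 0, 0]], [0, [-32, 0, 0], [0, 0, 0]]])

```text
clock: 10.47
tool_pos: [0.6005, -0.1558, 0.0495]
orientation: [-0.699, 0.715, -0.001, -0.0]
wrist_force: [-0.1, -5.5, 4.5]
opening: 0.006
```

```bash
python3 - <<'E'
from h import *
print(st(sensors.observe()["tool_pos"]),sensors.observe()["wrist_force"])
im,d,S=cloud("wrist");cv2.imwrite(f"pics/wrist11.png",im)
v,u=np.mgrid[0:480,0:640]
m=(d>0)&(S[...,2]>.0635)&(S[...,2]<.07)&(v>270)&(v<340)&(u<300)&(abs(S[...,0]-.05)<.01)
print(np.percentile(S[m],[0.5,50,99.5],0))
E
```

```text
[ 0.05241669 -0.07101164  0.04948099] [-0.09910959 -5.54888274  4.49241953]
[[ 0.04272365 -0.05213817  0.06353287]
 [ 0.05197147  0.00762983  0.06512122]
 [ 0.05949819  0.06385487  0.06695244]]
```

View pics/wrist11.png

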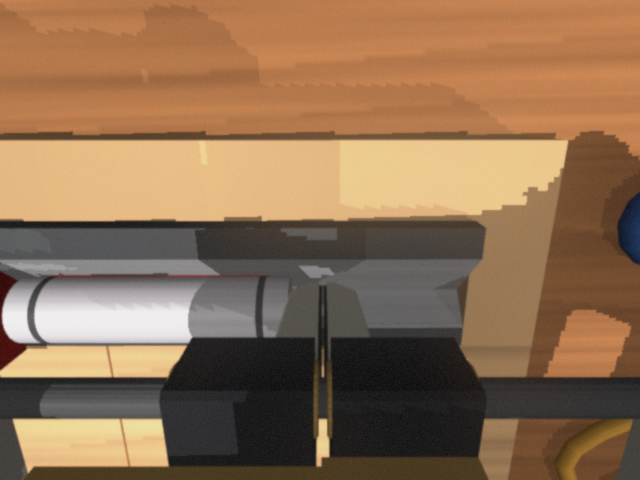

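About 11 mm is left to the stop.

Call:
jog_arm(commands=[[0, [-3, 0, 0], [0, 0, 0]], [0, [-6, 0, 0], [0, 0, 0]], [0, [-8, 0, 0], [0, 0, 0]], [0, [-9, 0, 0], [0, 0, 0]]])

```text
clock: 10.85
tool_pos: [0.6007, -0.1468, 0.0495]
orientation: [-0.699, 0.715, -0.001, -0.0]
wrist_force: [0.2, -5.7, 3.2]
opening: 0.008
```

Call:
jog_arm(commands=[[0, [-1, 0, 0], [0, 0, 0]], [0, [-2, 0, 0], [0, 0, 0]]])

```text
clock: 11.02
tool_pos: [0.6008, -0.145, 0.0494]
orientation: [-0.699, 0.715, -0.001, -0.0]
wrist_force: [-1.6, -5.7, 4.5]
opening: 0.004
```

Call:
jog_arm(commands=[[0, [-1, 0, 0], [0, 0, 0]], [0, [-1, 0, 0], [0, 0, 0]]])

```text
clock: 11.18
tool_pos: [0.6008, -0.1441, 0.0494]
orientation: [-0.699, 0.715, -0.001, -0.0]
wrist_force: [0.1, -5.4, 3.7]
opening: 0.004
```

Call:
jog_arm(commands=[[0, [-1, 0, 0], [0, 0, 0]], [0, [-1, 0, 0], [0, 0, 0]]])

```text
clock: 11.35
tool_pos: [0.6008, -0.144, 0.0495]
orientation: [-0.699, 0.715, -0.001, -0.001]
wrist_force: [-1.1, -9.5, 3.7]
opening: 0.005
```

Call:
jog_arm(commands=[[0, [-1, 0, 0], [0, 0, 0]], [0, [-1, 0, 0], [0, 0, 0]]])

```text
clock: 11.52
tool_pos: [0.6008, -0.144, 0.0495]
orientation: [-0.699, 0.715, -0.002, -0.001]
wrist_force: [-1.1, -11.6, 3.1]
opening: 0.005
```

```bash
python3 - <<'E'
from h import *
print(st(sensors.observe()["tool_pos"]),sensors.observe()["wrist_force"])
im,d,S=cloud("wrist");cv2.imwrite(f"pics/wrist12.png",im)
v,u=np.mgrid[0:480,0:640]
m=(d>0)&(S[...,2]>.0635)&(S[...,2]<.07)&(v>270)&(v<340)&(u<300)&(abs(S[...,0]-.05)<.01)
print(np.percentile(S[m],[0.5,50,99.5],0))
im,d,S=cloud("top");cv2.imwrite("pics/top12.png",cv2.resize(im[140:305,285:505],None,fx=3.5,fy=3.5))
E
```

```text
[ 0.05243159 -0.05921985  0.04953854] [ -1.11545918 -11.62732165   3.06983376]
[[ 0.04299107 -0.04114163  0.0635304 ]
 [ 0.05197311  0.0194125   0.06513294]
 [ 0.05944468  0.07570512  0.0671995 ]]
```

View pics/wrist12.png

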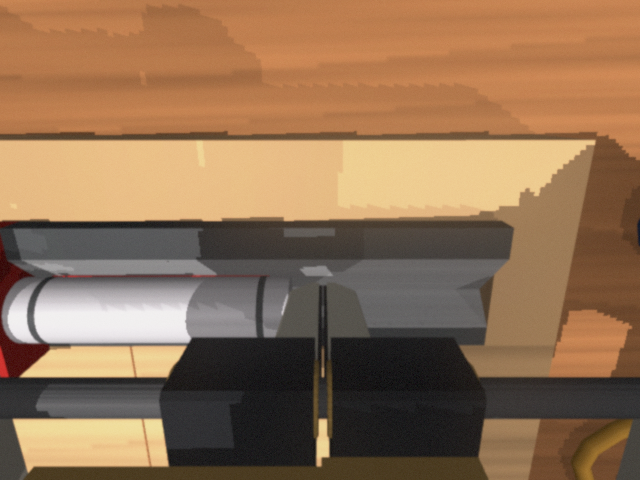

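The pin has met the stop: the force rose to 11.6 N, the TCP stopped moving, and the pin's end measures y 75.7 mm. Retreating straight back, then up.

Call:
jog_arm(commands=[[0, [2, 0, 0], [0, 0, 0]], [0, [6, 0, 0], [0, 0, 0]], [0, [14, 0, 0], [0, 0, 0]], [0, [18, 0, -10], [0, 0, 0]], [0, [18, 0, -40], [0, 0, 0]], [0, [18, 10, -75], [0, 0, 0]], [0, [18, 40, -100], [0, 0, 0]], [0, [18, 70, -120], [0, 0, 0]], [0, [18, 70, -120], [0, 0, 0]], [0, [18, 70, -120], [0, 0, 0]]])

```text
clock: 12.45
tool_pos: [0.53, -0.1578, 0.171]
orientation: [-0.699, 0.716, -0.001, 0.001]
wrist_force: [-0.2, 0.6, 0.2]
opening: 0.005
```

```bash
python3 - <<'E'
from h import *
print(st(sensors.observe()["tool_pos"]),sensors.observe()["wrist_force"])
im,d,S=cloud("wrist");cv2.imwrite(f"pics/wrist13.png",im)
v,u=np.mgrid[0:480,0:640]
m=(d>0)&(S[...,2]>.0625)&(S[...,2]<.0685)&(abs(S[...,0]-.051)<.011)&(S[...,1]<.08)
if m.sum():print(np.percentile(S[m],[0.5,50,99.5],0))
im,d=camera("scene");cv2.imwrite("pics/scene13.png",cv2.resize(im[150:400,100:500],None,fx=2,fy=2))
im,d=camera("top");cv2.imwrite("pics/top13.png",im)
E
```

```text
[-0.01802911 -0.07468822  0.17104139] [-0.16155941  0.57539932  0.19426208]
[[ 0.04159046 -0.04393158  0.06252571]
 [ 0.05097478  0.02080886  0.06388681]
 [ 0.06076303  0.07933265  0.0683797 ]]
```

View pics/wrist13.png

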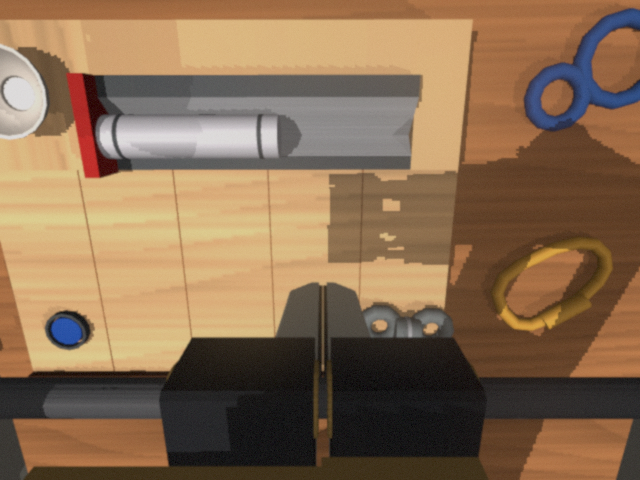

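View pics/scene13.png

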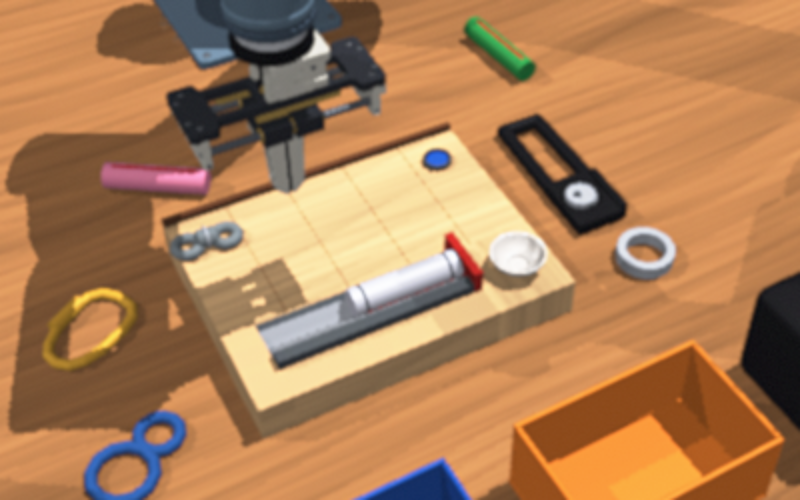

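View pics/top13.png

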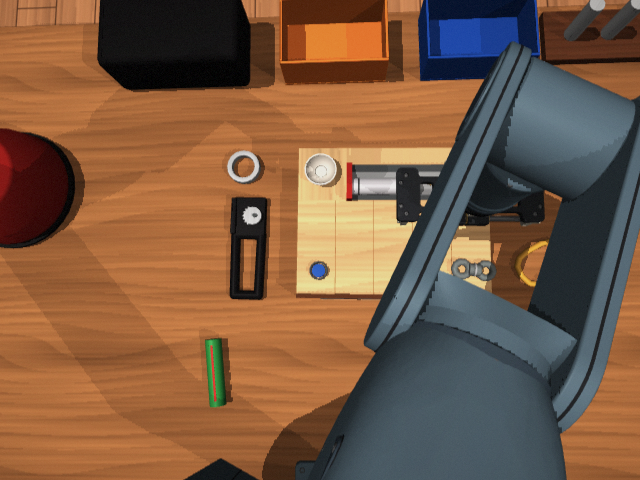

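```bash
python3 - <<'E'
import cv2
a=cv2.imread("pics/top13.png")[155:210,335:405];b=cv2.imread("pics/wrist13.png")[65:185,55:175]
cv2.imwrite("pics/z.png",cv2.hconcat([cv2.resize(a,(500,393),interpolation=2),cv2.resize(b,(300,393),interpolation=2)]))
E
```

```text
(no output)
```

View pics/z.png

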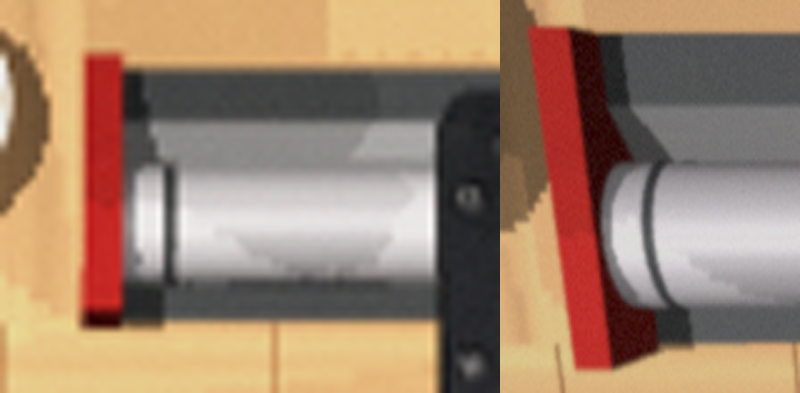

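The top crop shows a thin dark strip of about 1.4 px between the pin's end and the stop. I'll look closer from above it.

Call:
jog_arm(commands=[[0, [-40, 0, 0], [0, 0, 0]], [0, [-80, 0, 0], [0, 0, 0]], [0, [-115, 0, 10], [0, 0, 0]], [0, [-125, 0, 20], [0, 0, 0]], [0, [-125, 0, 20], [0, 0, 0]], [0, [-125, 0, 20], [0, 0, 0]]])

```text
clock: 13.1
tool_pos: [0.5327, -0.0324, 0.1474]
orientation: [-0.7, 0.715, 0.001, -0.001]
wrist_force: [1.0, -0.7, 0.7]
opening: 0.006
```

```bash
python3 - <<'E'
from h import *
print(st(sensors.observe()["tool_pos"]))
im,d,S=cloud("wrist")
cal=get_calibration("wrist");p=proj(cal,ORG+RS.apply([.051,.075,.0522]));print(p)
print("cam st",st(-np.array(cal["R"]).T@np.array(cal["t"])))
c=[int(x) for x in p];y0=max(0,c[1]-50);x0=max(0,c[0]-60)
cv2.imwrite("pics/z2.png",cv2.resize(im[y0:y0+100,x0:x0+140],None,fx=5.5,fy=5.5,interpolation=cv2.INTER_NEAREST))
r=c[1]
for r in(c[1]-3,c[1]-12):
  for u in range(c[0]-14,c[0]+18): print(u,im[r,u],np.round(S[r,u]*1000,1))
E
```

```text
[-0.01831149  0.05082885  0.14743281]
[np.float64(282.8303356213935), np.float64(137.24461126629103)]
cam st [0.06652208 0.04965969 0.31263823]
268 [ 53  61 180] [53.9 82.2 69.2]
269 [ 52  60 180] [54.  81.4 70.4]
270 [ 55  62 182] [54.  80.8 70.4]
271 [ 50  59 178] [53.9 80.4 68.9]
272 [ 49  57 178] [54.  79.6 70.8]
273 [ 53  61 179] [54.  79.  70.5]
274 [ 53  61 179] [53.9 78.5 70.2]
275 [ 49  59 177] [54.  77.8 71. ]
276 [ 51  60 177] [54.  77.2 70.7]
277 [ 54  60 178] [53.9 76.8 68.7]
278 [ 49  57 175] [54.  76.  71.2]
279 [ 50  56 174] [54.  75.5 70.3]
280 [ 54  62 164] [53.9 74.9 69.5]
281 [ 65  70 133] [53.9 74.3 69.7]
282 [103 106 126] [53.8 74.  67.1]
283 [123 122 131] [53.7 73.6 65.3]
284 [130 129 135] [53.8 72.8 67.2]
285 [152 152 158] [53.7 72.3 65.8]
286 [195 196 201] [53.7 71.7 66. ]
287 [202 203 210] [53.7 71.1 65.5]
288 [204 206 210] [53.7 70.5 65.9]
289 [204 205 210] [53.8 69.8 66.4]
290 [203 204 210] [53.8 69.2 66.5]
291 [203 206 209] [53.8 68.6 67.3]
292 [205 207 211] [53.7 68.  66.1]
293 [204 205 211] [53.8 67.4 66.3]
294 [202 202 208] [53.7 66.8 66.1]
295 [204 20
[... 580 characters left out ...]
.8]
280 [ 52  58 164] [59.1 74.7 70.4]
281 [ 62  64 123] [59.  74.3 68.1]
282 [ 89  91 110] [58.9 74.2 63.8]
283 [112 110 121] [58.9 73.5 64.2]
284 [113 113 120] [58.9 73.  63.5]
285 [114 113 120] [59.  72.2 65.2]
286 [129 130 134] [58.9 71.9 62.4]
287 [166 163 172] [59. 71. 65.]
288 [176 174 181] [58.9 70.5 64.6]
289 [181 179 187] [58.9 69.9 64.5]
290 [178 176 183] [58.9 69.3 63.7]
291 [182 180 183] [58.9 68.7 63.7]
292 [182 179 184] [58.9 68.1 63.2]
293 [180 178 185] [58.9 67.5 64.3]
294 [182 179 184] [58.9 66.9 64. ]
295 [180 178 183] [58.9 66.3 63.9]
296 [182 177 184] [58.9 65.6 64.3]
297 [176 175 181] [59.  65.  65.3]
298 [168 166 173] [58.9 64.5 63.5]
299 [129 130 135] [58.9 63.8 64.1]
```

View pics/z2.png

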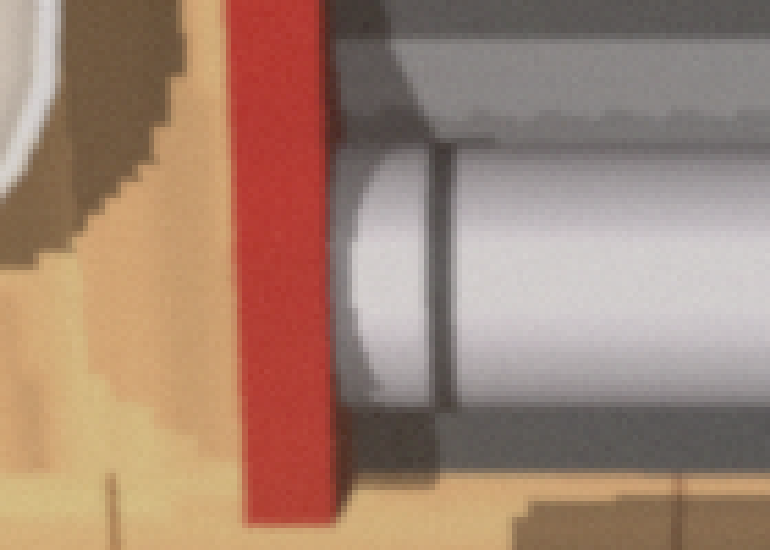

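The dark strip is the stop's shadow on the pin. The depth readings stay at pin height right up to the red face, so there is no gap. Handing in.

```bash
python3 - <<'E'
from h import *
print(ctrl.hand_in(),sensors.observe()["clock"])
E
```

```text
the job is handed in; nothing more can be done
the job is handed in; nothing more can be done
```

The pin is seated in the V-groove with its end against the red stop, and the job is handed in at about 13 s on the robot's clock.

**What I did:** I rolled the silver, red-striped pin across the platform with both fingers pushing from behind. It dropped straight into the groove. I then pushed it about 65 mm endwise with closed fingers. The push force stayed near 5 N while it slid, rose to 11.6 N with no further movement at the stop, and then I backed the arm off. The pin was never gripped or lifted.

**Last checks:**
- **Seating:** before the endwise push, the pin's top was level at about 67.2 mm along its whole length, as it should be when seated. It read the same at the stop.
- **Stop:** depth readings run at pin height right up to the red face. A thin dark strip at that end looked like a gap in the top view, but the close-up showed it was the stop's shadow.
- **Other things:** by eye in the final pictures, the swivel, dish, ascender, ring gauge, carabiner, descender and both look-alikes appear where they started. The blue button was never touched.

**What did not go as planned:**
- **Skew:** the two-finger push did not square the pin on the flat. It kept about 0.19 rad of skew and only straightened when it dropped in. It landed about 65 mm short of the stop, slightly outside the stated 5 to 60 mm.
- **Upward force:** the wrist showed 3 to 4.5 N upward during the endwise push, and I did not find out why.

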